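# Clear the light base and hold its shutter half open

## Task

Clear the deck of the microscope's light base for a camera exposure: stand both amber vials upright in the blue bin and lay the small green-lidded dish flat, lid up, in the white bin. Then slide the base's sprung shutter by its orange tab to half of its travel, where the lines on the shutter meet the red marks, never letting it open beyond three quarters, and finish while still holding it there against its spring. Leave the bottle, beaker and spatula where they are.

Things in the scene. Friction and masses are not known exactly. Their poses are not given: they have to be found in the camera images.
- lightbase: white box fixed to the bench, 220 (its x) by 280 (its y) by 55 mm high; origin: centre of underside. Top: near half a grey deck (x about -60 mm) with two vials and a dish about 90 mm apart in any order; far half a track along y for the shutter, centred on x = 55 mm, between rails 8 mm high at x = 6 and 104 mm, over a bright round window. Rail marks: red at y = -25 mm (half), white at -65 and 15 mm (ends).
- shutter (a joint): travel in m along the light base's +y: 0 closed, 0.040 half, 0.080 fully open. A spring pulls it shut with about 3 N closed, 7 N at half, 10 N fully open; let go, it shuts. The shutter is a dark plate 84 (x) by 90 mm (y), its top 6 mm above the base's top, with white lines at its middle and the orange tab standing on it.
- tab (a point): point in the shutter's orange upright tab, moving with it, 22 mm above the shutter plate and 18 mm below the tab's top (at rest height 83 mm over the bench). The tab is 12 mm thick along the slide direction (the light base's y), 30 mm wide across it, 40 mm tall. Axes as the light base's.
- vial_a_mid (a point): amber glass vial with a white screw cap, a plain upright cylinder 28 mm in diameter and 55 mm tall (cap the top 14 mm), about 40 g, standing on the light base's grey deck at the start. Point at its centre, half-way up; z is its axis.
- vial_b_mid (a point): amber glass vial with a white screw cap, a plain upright cylinder 28 mm in diameter and 55 mm tall (cap the top 14 mm), about 40 g, standing on the light base's grey deck at the start. Point at its centre, half-way up; z is its axis.
- dish_mid (a point): closed round sample dish, 40 mm in diameter and 16 mm high, white below with a green lid, about 25 g, lying on the light base's grey deck at the start. Point at its centre, half-way up; z points up through the lid.
- blue_bin: Blue open-topped plastic bin, fixed to the bench, 180 mm (its x) by 120 mm (its y), 40 mm high, walls and floor 4 mm thick. Origin at the centre of its underside on the bench. For the vials; to the left or right of the light base.
- white_bin: White open-topped plastic bin, fixed to the bench, 180 mm (its x) by 120 mm (its y), 40 mm high, walls and floor 4 mm thick. Origin at the centre of its underside on the bench. For the dish; on the other side of the light base.
- bottle: bystander: green bottle 64 mm in diameter, 150 mm tall, origin at the centre of its foot, standing beyond one of the bins
- beaker: bystander: glass beaker 72 mm in diameter, 85 mm tall, origin at the centre of its foot, standing beyond one of the bins
- spatula: bystander: spatula 170 mm long lying flat on the bench beyond the light base; origin at its middle, handle to its -x

How it is judged:
On the way, in this order (a step that is already met when the one before it is completed fails the run):
1. both vials stand upright in the blue bin and the dish lies flat in the white bin, all let go (x of vial_a_mid in the frame of blue_bin between -0.082 and 0.082 m and y of vial_a_mid in the frame of blue_bin between -0.052 and 0.052 m and z of vial_a_mid in the frame of blue_bin between 0 and 0.045 m and angle between each of vial_a_mid, vial_b_mid, dish_mid's own z axis and vertical below 0.25 rad and linear speed of each of vial_a, vial_b, dish below 0.05 m/s and contact force between the fingers and vial_a below 0.1 N and x of vial_b_mid in the frame of blue_bin between -0.082 and 0.082 m and y of vial_b_mid in the frame of blue_bin between -0.052 and 0.052 m and z of vial_b_mid in the frame of blue_bin between 0 and 0.045 m and contact force between the fingers and vial_b below 0.1 N and x of dish_mid in the frame of white_bin between -0.082 and 0.082 m and y of dish_mid in the frame of white_bin between -0.052 and 0.052 m and z of dish_mid in the frame of white_bin between 0 and 0.045 m and contact force between the fingers and dish below 0.1 N), for 0.2 s.
2. the fingers hold the shutter at half travel (value of joint shutter between 0.032 and 0.048 m and velocity of joint shutter between -0.01 and 0.01 m/s and contact force between the fingers and lightbase above 2 N), for 0.3 s.
At the end, for the whole second after the job is handed in: Both vials in the blue bin and the dish in the white bin, centres inside the walls and under 45 mm high, within 0.25 rad of upright, at rest and released; shutter still and between 32 and 48 mm of its 80 mm travel, with the fingers pressing on it with more than 2 N (all of step 1 and all of step 2); the arm keeps its last pose, push and grip.
It fails at once if the shutter was opened beyond three quarters of its travel (value of joint shutter above 0.06 m).
It fails at once if the bottle was moved more than 20 mm (distance of bottle from where it was at the start of the episode above 0.02 m).
It fails at once if the beaker was moved more than 20 mm (distance of beaker from where it was at the start of the episode above 0.02 m).
It fails at once if the spatula was moved more than 20 mm (distance of spatula from where it was at the start of the episode above 0.02 m).
It also fails if it takes over 69 s, if anything falls off the work surface, if the arm or the gripper's body presses on something with over 40 N, if the wrist force passes 120 N, or if a joint passes its speed limit or range.

## Robot

A 7-joint arm with a two-finger parallel gripper is mounted at the origin on the work surface. World frame = base frame: x ahead of the robot, y to its left, z up, the work surface at z = 0. Lengths are in m, angles in rad, forces in N, time in s.
With the tool pointing down it reaches from about 0.4 to 0.85 m from the base axis. Payload 10.4 kg.
Tool frame: the origin (TCP) lies at the very end of the fingers, on their centre line; the grasp point (between the pads) lies 19 mm behind it (grasp_offset is the distance from the TCP to the grasp point, in m); z points along the fingers, y is the line along which they close (so a half turn about z gives the same grasp; the last joint's range is limited). The gripper opens to 85 mm and grips with 20 to 120 N. Pads are 22 mm wide; open, the fingers measure 114 mm over their backs; the gripper's body (76 mm by 85 mm) begins 54 mm behind the grasp point. The pads swing forward as they close: fully open they stand 13 mm farther back than shut.
Start: joints at [-1.199, 0.332, -0.065, 1.46, 0.022, 1.35, -0.088], TCP at [0.24, 0.577, 0.231] pointing down, gripper open.
Joint ranges: [-2.6, 2.6], [-0.5, 2.12], [-1.47, 1.34], [0.16, 2.42], [-1.27, 4.41], [0.06, 2.06], [-2.6, 2.6]. Speed limits (rad/s): [2.22, 2.22, 2.79, 2.79, 3.14, 3.14, 3.14].

## Interface

Orientations are given as a unit quaternion [x, y, z, w].
In Python, from workcell import * gives the robot as it stands.
- The arm moves only by the tool jog_arm, never from a script. Its argument "plan" is a list of rows, each a list of 3 entries, a list of its own where there are three numbers: the turn, a rotation vector about the tool's x, y, z in rad, then the shift along the tool's x, y, z in m, then the finger opening in m, from 0 to 0.0854. A call has 1 to 8 rows; each row is the pose to reach, as a shift and turn from the pose commanded when the call began, along the tool's axes at that moment; what a row does not reach only later rows make up. A row lasts 1/12 s, in which the tool goes at most 41.7 mm and 7.16 degrees, less where a joint would pass 70% of its speed; a pose out of reach is approached as far as the arm can. A call with a gripper value outside its range is refused whole. The fingers move at their own pace and stop on an object; "force" is the grip in N (left out, the last holds). Time passes only in rows, so rows that repeat a pose let the fingers close. It gives the time, the measured TCP pose, the force, the opening and the grip force at its end, in the units of the state.
- get_obs(): the state, without advancing time (a new reading comes with each control period).
- camera(name): name is "side" or "top"; returns a dict with "img" (400x640x3 uint8, red, green, blue), "mtx" (3x3 intrinsics, pixels), "extrinsics" (4x4, takes a point from camera to world coordinates). Camera axes: x right, y down, z forward; pixel columns grow to the right and rows downward; lengths in m; the calibration is good to about 2 mm. A picture is of the moment at which its call begins. There is no depth.
- hand_in(): hands the job in; it is judged then, once.
The state is a dict: "clock": time; "joint_pos": joint angles; "joint_velocities": joint speeds; "tau": joint torques, N m; "position": TCP position; "ee_rot": TCP orientation; "ft_force": force on the tool from outside, world axes, zero at the start; "torque": the same for the moment, N m; "grip_width": opening from 0.0 (shut) to 1.0 (fully open); "grasp_force": force on a finger pad.
Only numpy, scipy, OpenCV 4.12 (cv2) and the standard library are available. Lean on these libraries where they do the work, as an engineer would, in place of code of your own. Each camera call takes 0.05 s, during which the arm holds its last target. There are 200 camera calls.

## Working session

There is one attempt and no reset: what is moved stays moved. The work goes in short steps, Python scripts to look and compute and a tool call to move; the robot and the scene stay as the last step left them, time stands still between calls to the robot, and variables do not carry over. Pictures are saved under pics/ and viewed, at most 10 in all, crops included, and the job is handed in when it is done.

Besides the shell and the picture viewer there is one more tool, called after "Request:" as name(argument=value, ...), one argument or row to a line, values as JSON. jog_arm: Moves the arm, as the interface text tells. Its arguments: {"type":"object","properties":{"plan":{"type":"array"},"force":{"type":"number"}},"required":["plan"]}

```bash
mkdir -p pics; ls
python3 - <<'E'
from workcell import *
import cv2
o=get_obs();print(o)
for n in("top","side"):
    c=camera(n);cv2.imwrite(f"pics/{n}0.png",c["img"][:,:,::-1]);print(n,c["mtx"].tolist(),c["extrinsics"].tolist())
E
```

```text
pics
{'clock': 0.0, 'joint_pos': array([-1.19860974,  0.33286707, -0.06469706,  1.4609584 ,  0.02159784,
        1.34988477, -0.08848949]), 'joint_velocities': array([-8.22662175e-04, -2.16139087e-03,  4.97416948e-05, -1.17244673e-03,
        8.35766132e-05,  2.60494706e-04, -4.11042413e-04]), 'tau': array([ 6.67428139e-04, -6.25437999e+01,  4.93338949e-02, -3.91608274e+01,
        1.61565235e-02,  9.82838217e-03, -6.04307345e-06]), 'position': array([0.24024252, 0.57657241, 0.23051076]), 'ee_rot': array([ 1.96099838e-01,  9.80583677e-01, -7.02937228e-04, -1.07380304e-04]), 'ft_force': array([ 0.10563304, -0.20832882,  0.88044469]), 'torque': array([-0.01343457,  0.00472422, -0.04826806]), 'grasp_force': 0.0, 'grip_width': 0.9979525394294682}
top [[382.9705929308359, 0.0, 317.6490852113114], [0.0, 382.9705929308359, 199.69227195499718], [0.0, 0.0, 1.0]] [[-0.0023123554504092974, -0.9925786680803278, 0.12158223835804938, 0.5262092653249512], [-0.9996780416721623, -0.0007776744352097865, -0.025361550050880494, 0.021815136390963896], [0.02526788496850217, -0.12160173886238386, -0.9922573008523863, 0.8748315494486207], [0.0, 0.0, 0.0, 1.0]]
side [[515.6377892626285, 0.0, 321.2904107704984], [0.0, 515.6377892626285, 206.87682087304398], [0.0, 0.0, 1.0]] [[0.803950207580109, -0.33148588659917533, 0.4937420082568005, 0.01729856669668103], [-0.5942158962631788, -0.4811379391237486, 0.6445259902935638, -0.7455699338065266], [0.023906742982824275, -0.8115561536463824, -0.5837851292373268, 0.7834736540532059], [0.0, 0.0, 0.0, 1.0]]
```

View pics/top0.png

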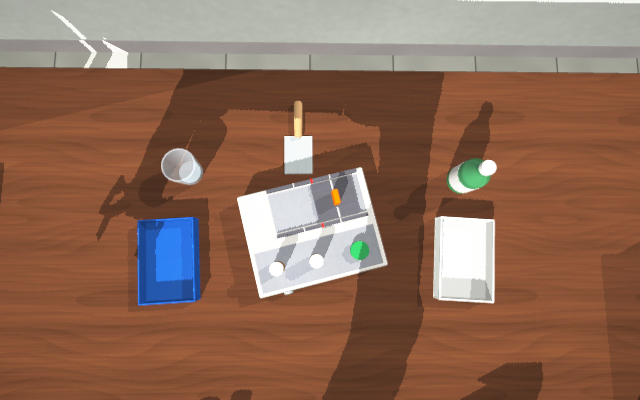

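View pics/side0.png

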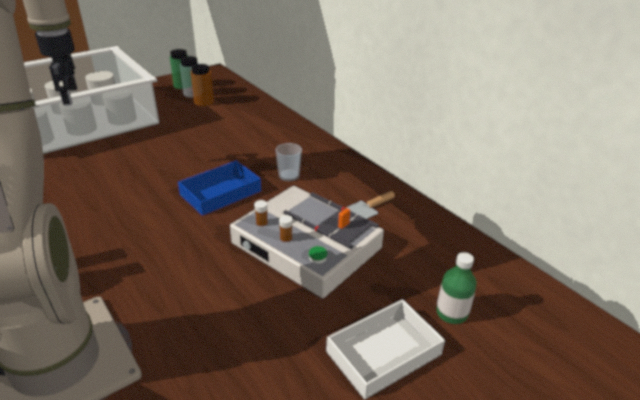

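Top view: vial caps near (277,269) and (316,261), dish (360,250), tab (336,198), blue bin left (168,260), white bin right (465,260), bottle and beaker beyond the bins.

```bash
cat > h.py <<'E'
from workcell import *
import numpy as np, cv2
from scipy.spatial.transform import Rotation as R
def bp(c,uv,z):
    d=c["extrinsics"][:3,:3]@np.linalg.solve(c["mtx"],[uv[0],uv[1],1]);o=c["extrinsics"][:3,3]
    return o+d*(z-o[2])/d[2]
def px(c,p):
    q=np.linalg.inv(c["extrinsics"])@np.r_[p,1];q=c["mtx"]@q[:3];return q[:2]/q[2]
def blob(im,lo,hi,roi):
    x0,y0,x1,y1=roi;m=cv2.inRange(cv2.cvtColor(im[y0:y1,x0:x1],cv2.COLOR_RGB2HSV),np.array(lo),np.array(hi))
    n,l,s,ce=cv2.connectedComponentsWithStats(m)
    if n<2:return None
    k=1+np.argmax(s[1:,4]);return ce[k]+[x0,y0],s[k,4]
def to_tool(dp):
    o=get_obs();return R.from_quat(o["ee_rot"]).inv().apply(dp)
E
python3 - <<'E'
from h import *
c=camera("top");im=c["img"]
print("dish",b:=blob(im,(45,120,40),(80,255,255),(340,235,380,268)),bp(c,b[0],.071))
print("tab",b:=blob(im,(5,180,120),(20,255,255),(320,180,350,215)),bp(c,b[0],.095))
for uv in((238,197),(361,168),(386,264),(262,297)):print("corner",bp(c,uv,.055))
for uv in((277,269),(316,261)):print("cap",bp(c,uv,.11))
for roi,n in(((130,205,205,310),"blue"),):
    print(n,b:=blob(im,(100,120,60),(125,255,255),roi))
for uv in((138,219),(199,217),(199,303),(138,305)):print("blue",bp(c,uv,.04))
for uv in((436,217),(494,219),(494,302),(435,300)):print("white",bp(c,uv,.04))
v=cv2.resize(im[160:305,130:280],None,fx=4,fy=4,interpolation=2)
w=cv2.resize(im[160:305,230:400],None,fx=4.7,fy=4,interpolation=2)
w=cv2.resize(im[160:305,230:400],None,fx=4,fy=4,interpolation=2)
cv2.imwrite("pics/c1.png",w[:,:,::-1])
E
```

```text
dish (array([359.20072993, 250.00364964]), np.int32(274)) [ 0.51896226 -0.08525177  0.071     ]
tab (array([335.25531915, 196.13829787]), np.int32(94)) [ 0.62915602 -0.03436007  0.095     ]
corner [0.6323559  0.17198057 0.055     ]
corner [ 0.69653219 -0.09409178  0.055     ]
corner [ 0.48920709 -0.14400277  0.055     ]
corner [0.42218979 0.11738765 0.055     ]
cap [0.48273619 0.08243713 0.11      ]
cap [0.4980113  0.00580439 0.11      ]
blue (array([168.01441476, 260.55871613]), np.int32(5203))
blue [0.58622463 0.3883443  0.04      ]
blue [0.59050036 0.25785379 0.04      ]
blue [0.40864682 0.25147238 0.04      ]
blue [0.40530035 0.37855721 0.04      ]
white [ 0.59030911 -0.26013022  0.04      ]
white [ 0.58583465 -0.38913507  0.04      ]
white [ 0.40701933 -0.37858374  0.04      ]
white [ 0.41195172 -0.25079542  0.04      ]
```

View pics/c1.png

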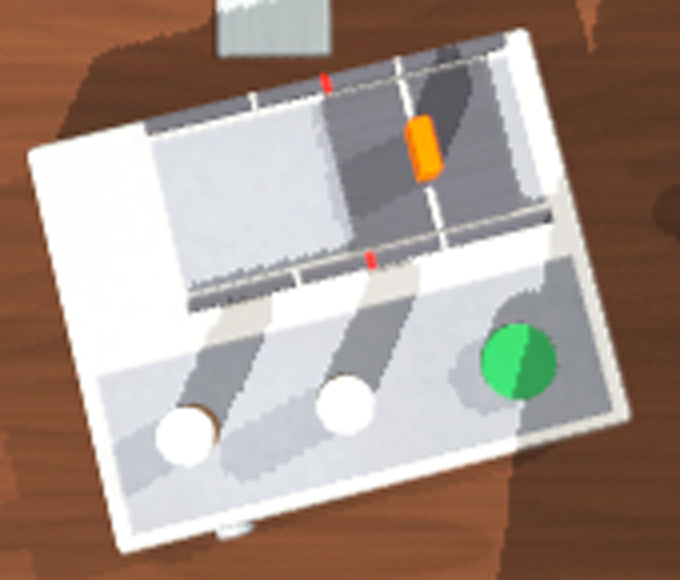

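Request:
jog_arm(
  plan=[
    [[0,0,0.932],[-0.205,-0.18,0],0.05],
    [[0,0,0.932],[-0.205,-0.18,0],0.05],
    [[0,0,0.932],[-0.205,-0.18,0],0.05],
    [[0,0,0.932],[-0.205,-0.18,0],0.05],
    [[0,0,0.932],[-0.205,-0.18,0],0.05],
    [[0,0,0.932],[-0.205,-0.18,0],0.05],
    [[0,0,0.932],[-0.205,-0.18,0],0.05],
    [[0,0,0.932],[-0.205,-0.18,0],0.05],
  ],
  force=30,
)

```text
clock: 0.82
position: [0.3634, 0.3266, 0.2315]
ee_rot: [0.622, 0.783, -0.0, 0.0]
ft_force: [0.1, 0.2, 0.3]
grip_width: 0.585
grasp_force: 0.0
```

```bash
cat >> h.py <<'E'
def plan(p,ang=14):
    o=get_obs();r=R.from_quat(o["ee_rot"]);a=np.radians(ang)
    y=np.array([np.cos(a),np.sin(a),0]);z=np.array([0,0,-1.]);T=R.from_matrix(np.c_[np.cross(y,z),y,z])
    print(round(float(o["clock"]),2),"pos",o["position"].round(4),"F",o["ft_force"].round(1),"grip",round(float(o["grip_width"]),3),round(float(o["grasp_force"]),1),
      "turn",(r.inv()*T).as_rotvec().round(3),"shift",r.inv().apply(np.array(p)-o["position"]).round(4))
E
python3 -c "
from h import *
plan([.4827,.0824,.16])"
```

```text
0.82 pos [0.3634 0.3266 0.2315] F [0.1 0.2 0.3] grip 0.585 0.0 turn [ 0.001  0.001 -0.015] shift [-0.2648  0.0607  0.0718]
```

Request:
jog_arm(
  plan=[
    [[0,0,-0.012],[-0.265,0.061,0.03],0.05],
    [[0,0,-0.012],[-0.265,0.061,0.03],0.05],
    [[0,0,-0.012],[-0.265,0.061,0.03],0.05],
    [[0,0,-0.012],[-0.265,0.061,0.03],0.05],
    [[0,0,-0.012],[-0.265,0.061,0.03],0.05],
    [[0,0,-0.012],[-0.265,0.061,0.03],0.05],
    [[0,0,-0.012],[-0.265,0.061,0.071],0.05],
    [[0,0,-0.012],[-0.265,0.061,0.071],0.05],
  ],
)

```text
clock: 1.48
position: [0.4832, 0.0844, 0.1567]
ee_rot: [0.613, 0.79, -0.002, -0.0]
ft_force: [-1.8, -0.6, -1.0]
grip_width: 0.585
grasp_force: 0.0
```

```bash
python3 -c "
from h import *
plan([.4827,.0824,.069])
c=camera('side');cv2.imwrite('pics/s1.png',cv2.resize(c['img'][120:300,180:420],None,fx=3,fy=3,interpolation=2)[:,:,::-1])"
```

```text
1.48 pos [0.4832 0.0844 0.1567] F [-1.8 -0.6 -1. ] grip 0.585 0.0 turn [-0.004  0.002  0.006] shift [-0.0017 -0.0007  0.0877]
```

View pics/s1.png

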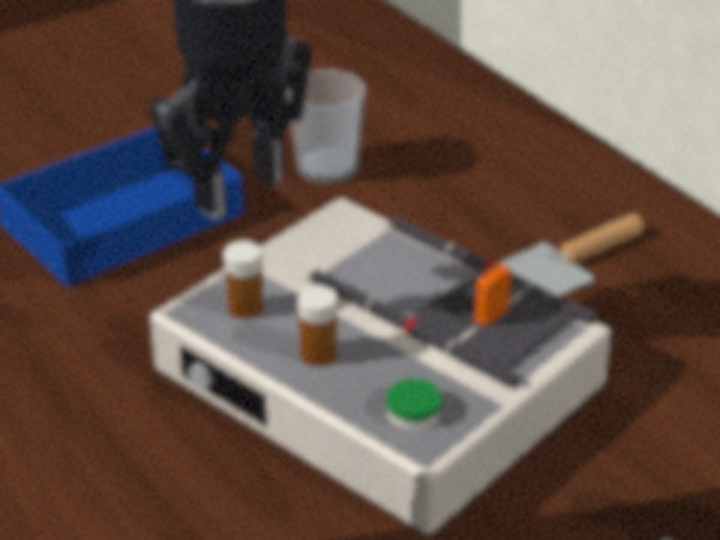

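Fingers (crop ~(240,195)) stand directly over the left vial (243,250); straddle is right. Descend and close.

Request:
jog_arm(
  plan=[
    [[0,0,0],[-0.002,0,0.03],0.05],
    [[0,0,0],[-0.002,0,0.06],0.05],
    [[0,0,0],[-0.002,0,0.088],0.05],
    [[0,0,0],[-0.002,0,0.088],0.05],
    [[0,0,0],[-0.002,0,0.088],0.015],
    [[0,0,0],[-0.002,0,0.088],0.015],
    [[0,0,0],[-0.002,0,0.088],0.015],
    [[0,0,0],[-0.002,0,0.088],0.015],
  ],
)

```text
clock: 2.2
position: [0.4853, 0.0883, 0.0742]
ee_rot: [0.611, 0.792, 0.001, 0.001]
ft_force: [-1.1, 0.6, 7.1]
grip_width: 0.307
grasp_force: 30.2
```

```bash
python3 -c "
from h import *
plan([.478,.345,.15])"
```

```text
2.2 pos [0.4853 0.0883 0.0742] F [-1.1  0.6  7.1] grip 0.307 30.2 turn [ 0.003 -0.001  0.012] shift [ 0.2502  0.0583 -0.0755]
```

Request:
jog_arm(
  plan=[
    [[0,0,0],[0,0,-0.03],0.015],
    [[0,0,0],[0,0,-0.06],0.015],
    [[0,0,0],[0,0,-0.08],0.015],
    [[0,0,0],[0,0,-0.08],0.015],
  ],
)

```text
clock: 2.53
position: [0.4867, 0.0882, 0.1575]
ee_rot: [0.611, 0.791, 0.004, 0.002]
ft_force: [0.9, -0.4, -0.3]
grip_width: 0.305
grasp_force: 29.8
```

```bash
python3 -c "
from h import *
plan([.478,.345,.15])
c=camera('side');cv2.imwrite('pics/s2.png',cv2.resize(c['img'][120:300,180:420],None,fx=3,fy=3,interpolation=2)[:,:,::-1])"
```

```text
2.53 pos [0.4867 0.0882 0.1575] F [ 0.9 -0.4 -0.3] grip 0.305 29.8 turn [ 0.008 -0.002  0.011] shift [0.2506 0.0564 0.0083]
```

View pics/s2.png

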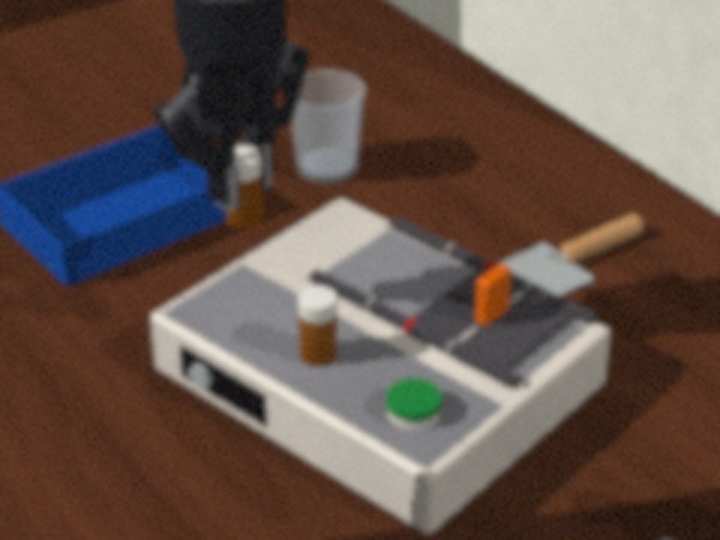

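Vial held upright, clear of the deck. Carry it to the blue bin.

Request:
jog_arm(
  plan=[
    [[0,0,0.01],[0.25,0.056,0],0.015],
    [[0,0,0.01],[0.25,0.056,0],0.015],
    [[0,0,0.01],[0.25,0.056,0],0.015],
    [[0,0,0.01],[0.25,0.056,0],0.015],
    [[0,0,0.01],[0.25,0.056,0],0.015],
    [[0,0,0.01],[0.25,0.056,0],0.015],
    [[0,0,0.01],[0.25,0.056,0],0.015],
    [[0,0,0.01],[0.25,0.056,0.03],0.015],
  ],
)

```text
clock: 3.25
position: [0.4758, 0.3497, 0.1261]
ee_rot: [0.613, 0.79, 0.004, 0.0]
ft_force: [2.0, 0.8, -0.6]
grip_width: 0.308
grasp_force: 29.8
```

```bash
python3 -c "
from h import *
plan([.478,.345,.026])"
```

```text
3.25 pos [0.4758 0.3497 0.1261] F [ 2.   0.8 -0.6] grip 0.308 29.8 turn [ 0.007 -0.005  0.007] shift [-0.0056  0.0003  0.1001]
```

Request:
jog_arm(
  plan=[
    [[0.004,0,0],[-0.005,0,0.03],0.015],
    [[0.004,0,0],[-0.005,0,0.06],0.015],
    [[0.004,0,0],[-0.005,0,0.085],0.015],
    [[0.004,0,0],[-0.005,0,0.085],0.015],
    [[0.004,0,0],[-0.005,0,0.085],0.015],
    [[0.004,0,0],[-0.005,0,0.085],0.015],
  ],
)

```text
clock: 3.75
position: [0.4769, 0.3392, 0.0387]
ee_rot: [0.615, 0.788, -0.001, -0.001]
ft_force: [-0.1, 0.2, 0.1]
grip_width: 0.304
grasp_force: 29.8
```

```bash
python3 -c "
from h import *
plan([.478,.345,.025])"
```

```text
3.75 pos [0.4769 0.3392 0.0387] F [-0.1  0.2  0.1] grip 0.304 29.8 turn [-0.003 -0.001  0.002] shift [0.0053 0.0025 0.0137]
```

Request:
jog_arm(
  plan=[
    [[0,0,0],[0,0,0.006],0.015],
    [[0,0,0],[0,0,0.012],0.015],
    [[0,0,0],[0,0,0.014],0.015],
    [[0,0,0],[0,0,0.014],0.015],
    [[0,0,0],[0,0,0.014],0.015],
  ],
)

```text
clock: 4.17
position: [0.4762, 0.3389, 0.0235]
ee_rot: [0.615, 0.789, -0.001, -0.001]
ft_force: [0.1, 0.2, -1.2]
grip_width: 0.308
grasp_force: 29.9
```

```bash
python3 -c "
from h import *
for i in range(4):
  plan([.478,.345,.025]);camera('top')"
```

```text
4.17 pos [0.4762 0.3389 0.0235] F [ 0.1  0.2 -1.2] grip 0.308 29.9 turn [-0.004 -0.     0.002] shift [ 0.0055  0.0032 -0.0015]
4.22 pos [0.4762 0.3388 0.0235] F [-0.5  0.6  0.7] grip 0.307 29.9 turn [-0.004 -0.     0.002] shift [ 0.0056  0.0032 -0.0015]
4.27 pos [0.4762 0.3388 0.0235] F [-0.1 -0.4 -0.2] grip 0.312 29.9 turn [-0.004 -0.     0.002] shift [ 0.0056  0.0033 -0.0016]
4.32 pos [0.4762 0.3388 0.0235] F [ 0.4 -0.2  0.1] grip 0.306 29.9 turn [-0.004 -0.     0.002] shift [ 0.0056  0.0033 -0.0016]
```

Request:
jog_arm(
  plan=[
    [[0,0,0],[0,0,0.002],0.015],
    [[0,0,0],[0,0,0.004],0.015],
    [[0,0,0],[0,0,0.004],0.015],
    [[0,0,0],[0,0,0.004],0.015],
  ],
)

```text
clock: 4.7
position: [0.4763, 0.3394, 0.0224]
ee_rot: [0.615, 0.788, -0.001, -0.002]
ft_force: [-12.4, -7.8, 33.0]
grip_width: 0.309
grasp_force: 33.8
```

Request:
jog_arm(
  plan=[
    [[0,0,0],[0,0,-0.003],0.015],
    [[0,0,0],[0,0,-0.003],0.045],
    [[0,0,0],[0,0,-0.003],0.045],
    [[0,0,0],[0,0,-0.003],0.045],
    [[0,0,0],[0,0,-0.04],0.045],
    [[0,0,0],[0,0,-0.08],0.045],
    [[0,0,0],[0,0,-0.12],0.045],
    [[0,0,0],[0,0,-0.135],0.045],
  ],
)

```text
clock: 5.37
position: [0.4785, 0.3399, 0.1597]
ee_rot: [0.615, 0.788, 0.002, -0.001]
ft_force: [0.8, 0.2, -0.1]
grip_width: 0.527
grasp_force: 0.0
```

```bash
python3 -c "
from h import *
plan([.498,.0058,.157])
c=camera('top');cv2.imwrite('pics/t2.png',cv2.resize(c['img'][150:320,120:320],None,fx=3,fy=3,interpolation=2)[:,:,::-1])"
```

```text
5.37 pos [0.4785 0.3399 0.1597] F [ 0.8  0.2 -0.1] grip 0.527 0.0 turn [ 0.002 -0.003  0.001] shift [-0.3288 -0.0623  0.0016]
```

View pics/t2.png

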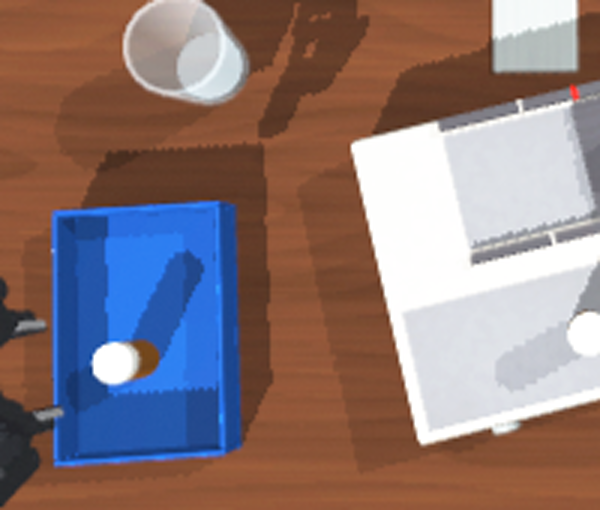

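First vial stands in the blue bin (cap at crop (115,362)). On to the second vial.

Request:
jog_arm(
  plan=[
    [[0,0,0],[-0.04,-0.008,0],0.05],
    [[0,0,0],[-0.08,-0.015,0],0.05],
    [[0,0,0],[-0.12,-0.023,0],0.05],
    [[0,0,0],[-0.16,-0.03,0],0.05],
    [[0,0,0],[-0.2,-0.038,0],0.05],
    [[0,0,0],[-0.24,-0.045,0],0.05],
    [[0,0,0],[-0.27,-0.055,0],0.05],
    [[0,0,0],[-0.3,-0.062,0],0.05],
  ],
)

```text
clock: 6.08
position: [0.4889, 0.0305, 0.1541]
ee_rot: [0.616, 0.788, -0.002, -0.001]
ft_force: [0.9, -0.1, -0.8]
grip_width: 0.585
grasp_force: 0.0
```

Request:
jog_arm(
  plan=[
    [[0,0,0],[-0.029,0,0],0.05],
    [[0,0,0],[-0.029,0,0],0.05],
    [[0,0,0],[-0.029,0,0],0.05],
    [[0,0,0],[-0.029,0,0],0.05],
    [[0,0,0],[-0.029,0,0],0.05],
  ],
)

```text
clock: 6.5
position: [0.4965, 0.006, 0.1542]
ee_rot: [0.614, 0.789, -0.002, -0.001]
ft_force: [-0.4, 0.0, 0.2]
grip_width: 0.585
grasp_force: 0.0
```

```bash
python3 -c "
from h import *
plan([.498,.0058,.069])"
```

```text
6.5 pos [0.4965 0.006  0.1542] F [-0.4  0.   0.2] grip 0.585 0.0 turn [-0.004 -0.     0.004] shift [-0.0006  0.0018  0.0852]
```

Request:
jog_arm(
  plan=[
    [[0,0,0],[0,0.002,0.03],0.05],
    [[0,0,0],[0,0.002,0.06],0.05],
    [[0,0,0],[0,0.002,0.08],0.05],
    [[0,0,0],[0,0.002,0.085],0.05],
    [[0,0,0],[0,0.002,0.085],0.05],
    [[0,0,0],[0,0.002,0.085],0.05],
  ],
)

```text
clock: 7.0
position: [0.4987, 0.0056, 0.0703]
ee_rot: [0.615, 0.789, -0.001, -0.001]
ft_force: [0.1, 1.3, 0.3]
grip_width: 0.589
grasp_force: 0.0
```

Request:
jog_arm(
  plan=[
    [[0,0,0],[0,0,0],0.015],
    [[0,0,0],[0,0,0],0.015],
    [[0,0,0],[0,0,0],0.015],
    [[0,0,0],[0,0,0],0.015],
    [[0,0,0],[0,0,0],0.015],
    [[0,0,0],[0,0,0],0.015],
  ],
)

```text
clock: 7.5
position: [0.4992, 0.0054, 0.0709]
ee_rot: [0.615, 0.789, -0.001, -0.001]
ft_force: [-2.1, 0.4, 7.3]
grip_width: 0.304
grasp_force: 29.3
```

```bash
python3 -c "
from h import *
plan([.520,.293,.15])"
```

```text
7.5 pos [0.4992 0.0054 0.0709] F [-2.1  0.4  7.3] grip 0.304 29.3 turn [-0.002 -0.     0.002] shift [ 0.2739  0.0901 -0.0791]
```

Request:
jog_arm(
  plan=[
    [[0,0,0],[0,0,-0.03],0.015],
    [[0,0,0],[0,0,-0.06],0.015],
    [[0,0,0],[0.03,0.01,-0.08],0.015],
    [[0,0,0],[0.065,0.022,-0.08],0.015],
    [[0,0,0],[0.1,0.034,-0.08],0.015],
    [[0,0,0],[0.135,0.046,-0.08],0.015],
    [[0,0,0],[0.17,0.058,-0.08],0.015],
    [[0,0,0],[0.2,0.07,-0.08],0.015],
  ],
)

```text
clock: 8.17
position: [0.5174, 0.2191, 0.1499]
ee_rot: [0.615, 0.789, -0.001, -0.001]
ft_force: [-0.3, -0.4, -0.8]
grip_width: 0.307
grasp_force: 29.7
```

Request:
jog_arm(
  plan=[
    [[0,0,0],[0.035,0.01,0],0.015],
    [[0,0,0],[0.06,0.018,0],0.015],
    [[0,0,0],[0.074,0.02,0],0.015],
    [[0,0,0],[0.074,0.02,0],0.015],
    [[0,0,0],[0.074,0.02,0],0.015],
    [[0,0,0],[0.074,0.02,0],0.015],
  ],
)

```text
clock: 8.67
position: [0.5196, 0.2911, 0.1494]
ee_rot: [0.616, 0.788, -0.002, -0.001]
ft_force: [0.3, -1.1, 0.4]
grip_width: 0.307
grasp_force: 29.7
```

```bash
python3 -c "
from h import *
plan([.520,.291,.0225])
c=camera('top');print(bp(c,(158,270.5),.059),px(c,[.52,.291,.1]))"
```

```text
8.67 pos [0.5196 0.2911 0.1494] F [ 0.3 -1.1  0.4] grip 0.307 29.7 turn [-0.004  0.001 -0.   ] shift [-1.000e-04  9.000e-04  1.269e-01]
[0.47769223 0.33312558 0.059     ] [172.42862374 250.08826391]
```

Request:
jog_arm(
  plan=[
    [[0,0,0],[0,0,0.035],0.015],
    [[0,0,0],[0,0,0.07],0.015],
    [[0,0,0],[0,0,0.1],0.015],
    [[0,0,0],[0,0,0.115],0.015],
    [[0,0,0],[0,0,0.122],0.015],
    [[0,0,0],[0,0,0.126],0.015],
    [[0,0,0],[0,0,0.126],0.015],
  ],
)

```text
clock: 9.3
position: [0.5191, 0.2921, 0.0235]
ee_rot: [0.615, 0.788, -0.001, -0.001]
ft_force: [0.8, 0.2, -0.6]
grip_width: 0.308
grasp_force: 29.7
```

Request:
jog_arm(
  plan=[
    [[0,0,0],[0,0,0.001],0.015],
    [[0,0,0],[0,0,0.002],0.015],
    [[0,0,0],[0,0,0.002],0.015],
  ],
)

```text
clock: 9.55
position: [0.5191, 0.2931, 0.0221]
ee_rot: [0.615, 0.788, -0.001, -0.001]
ft_force: [-0.3, -1.3, -0.4]
grip_width: 0.307
grasp_force: 29.7
```

Within ~2 mm of the floor; release gently and retreat toward the dish.

Request:
jog_arm(
  plan=[
    [[0,0,0],[0,0,0.001],0.015],
    [[0,0,0],[0,0,0.001],0.045],
    [[0,0,0],[0,0,0.001],0.045],
    [[0,0,0],[0,0,0.001],0.045],
    [[0,0,0],[0,0,0.001],0.045],
    [[0,0,0],[0,0,-0.04],0.045],
    [[0,0,0],[0,0,-0.08],0.045],
    [[0,0,0],[0,0,-0.12],0.045],
  ],
)

```text
clock: 10.22
position: [0.5187, 0.2924, 0.1424]
ee_rot: [0.615, 0.788, -0.002, -0.001]
ft_force: [1.5, 0.3, 0.6]
grip_width: 0.524
grasp_force: 0.0
```

```bash
python3 -c "
from h import *
plan([.519,-.085,.13])"
```

```text
10.22 pos [0.5187 0.2924 0.1424] F [1.5 0.3 0.6] grip 0.524 0.0 turn [-0.005  0.001  0.001] shift [-0.3661 -0.0914  0.0131]
```

Request:
jog_arm(
  plan=[
    [[0,0,0],[-0.04,-0.012,0],0.06],
    [[0,0,0],[-0.08,-0.024,0],0.06],
    [[0,0,0],[-0.12,-0.036,0],0.06],
    [[0,0,0],[-0.16,-0.048,0],0.06],
    [[0,0,0],[-0.2,-0.06,0],0.06],
    [[0,0,0],[-0.24,-0.072,0],0.06],
    [[0,0,0],[-0.28,-0.084,0],0.06],
    [[0,0,0],[-0.32,-0.091,0],0.06],
  ],
)

```text
clock: 10.88
position: [0.5079, -0.0417, 0.1419]
ee_rot: [0.615, 0.788, -0.001, -0.001]
ft_force: [1.4, 0.5, 0.1]
grip_width: 0.702
grasp_force: 0.0
```

Request:
jog_arm(
  plan=[
    [[0,0,0],[-0.03,0,0],0.06],
    [[0,0,0],[-0.046,0,0],0.06],
    [[0,0,0],[-0.046,0,0],0.06],
    [[0,0,0],[-0.046,0,0],0.06],
    [[0,0,0],[-0.046,0,0],0.06],
    [[0,0,0],[-0.046,0,0],0.06],
  ],
)

```text
clock: 11.38
position: [0.5199, -0.0828, 0.1414]
ee_rot: [0.614, 0.789, -0.001, -0.002]
ft_force: [0.1, 0.6, -0.9]
grip_width: 0.705
grasp_force: 0.0
```

```bash
python3 -c "
from h import *
plan([.519,-.085,.062])
c=camera('top')
cv2.imwrite('pics/t3.png',cv2.resize(c['img'][150:320,120:420],None,fx=2.5,fy=2.5,interpolation=2)[:,:,::-1])"
```

```text
11.38 pos [ 0.5199 -0.0828  0.1414] F [ 0.1  0.6 -0.9] grip 0.705 0.0 turn [-0.004 -0.001  0.004] shift [-0.002  -0.0011  0.0794]
```

View pics/t3.png

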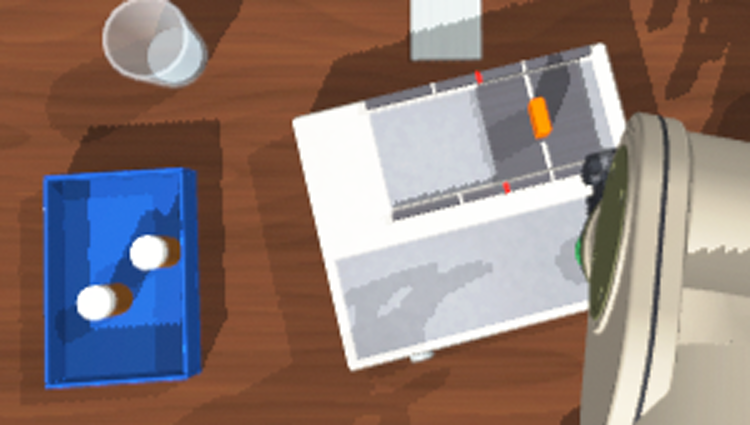

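Both vials stand in the blue bin; gripper is over the dish. Descend.

Request:
jog_arm(
  plan=[
    [[0,0,0],[-0.002,-0.001,0.03],0.06],
    [[0,0,0],[-0.002,-0.001,0.055],0.06],
    [[0,0,0],[-0.002,-0.001,0.07],0.06],
    [[0,0,0],[-0.002,-0.001,0.078],0.06],
    [[0,0,0],[-0.002,-0.001,0.082],0.06],
    [[0,0,0],[-0.002,-0.001,0.082],0.06],
    [[0,0,0],[-0.002,-0.001,0.082],0.06],
  ],
)

```text
clock: 12.02
position: [0.5198, -0.0863, 0.0604]
ee_rot: [0.615, 0.789, -0.001, -0.001]
ft_force: [0.2, 0.5, 0.7]
grip_width: 0.699
grasp_force: 0.0
```

Request:
jog_arm(
  plan=[
    [[0,0,0],[0,0,0],0.03],
    [[0,0,0],[0,0,0],0.03],
    [[0,0,0],[0,0,0],0.03],
    [[0,0,0],[0,0,0],0.03],
    [[0,0,0],[0,0,0],0.03],
  ],
)

```text
clock: 12.43
position: [0.5199, -0.0865, 0.0607]
ee_rot: [0.615, 0.789, -0.001, -0.001]
ft_force: [-1.1, 1.1, 6.0]
grip_width: 0.439
grasp_force: 29.4
```

Request:
jog_arm(
  plan=[
    [[0,0,0],[0,0,-0.01],0.03],
    [[0,0,0],[0,0,-0.03],0.03],
    [[0,0,0],[0,0,-0.06],0.03],
    [[0,0,0],[0,0,-0.08],0.03],
    [[0,0,0],[0,0,-0.08],0.03],
    [[0,0,0],[0,0,-0.08],0.03],
  ],
)

```text
clock: 12.93
position: [0.5203, -0.0865, 0.1413]
ee_rot: [0.615, 0.789, -0.0, -0.0]
ft_force: [-0.1, -0.2, -0.6]
grip_width: 0.434
grasp_force: 30.2
```

```bash
python3 -c "
from h import *
plan([.49,-.32,.14])"
```

```text
12.93 pos [ 0.5203 -0.0865  0.1413] F [-0.1 -0.2 -0.6] grip 0.434 30.2 turn [-0.001  0.     0.002] shift [-0.2191 -0.0863  0.0014]
```

Request:
jog_arm(
  plan=[
    [[0,0,0],[-0.035,-0.015,0],0.03],
    [[0,0,0],[-0.07,-0.03,0],0.03],
    [[0,0,0],[-0.105,-0.045,0],0.03],
    [[0,0,0],[-0.14,-0.06,0],0.03],
    [[0,0,0],[-0.175,-0.075,0],0.03],
    [[0,0,0],[-0.205,-0.086,0],0.03],
    [[0,0,0],[-0.219,-0.086,0],0.03],
    [[0,0,0],[-0.219,-0.086,0],0.03],
  ],
)

```text
clock: 13.6
position: [0.4876, -0.3238, 0.1392]
ee_rot: [0.617, 0.787, -0.003, -0.001]
ft_force: [-0.4, 0.5, -0.0]
grip_width: 0.439
grasp_force: 30.2
```

Request:
jog_arm(
  plan=[
    [[0,0,0],[0,0,0],0.03],
    [[0,0,0],[0,0,0.03],0.03],
    [[0,0,0],[0,0,0.06],0.03],
    [[0,0,0],[0,0,0.09],0.03],
    [[0,0,0],[0,0,0.11],0.03],
    [[0,0,0],[0,0,0.12],0.03],
    [[0,0,0],[0,0,0.12],0.03],
    [[0,0,0],[0,0,0.12],0.03],
  ],
)

```text
clock: 14.27
position: [0.4892, -0.3194, 0.0203]
ee_rot: [0.615, 0.789, -0.002, -0.001]
ft_force: [0.6, -1.0, 0.2]
grip_width: 0.431
grasp_force: 30.2
```

```bash
python3 -c "
from h import *
plan([.49,-.32,.0115])"
```

```text
14.27 pos [ 0.4892 -0.3194  0.0203] F [ 0.6 -1.   0.2] grip 0.431 30.2 turn [-0.004 -0.     0.002] shift [-0.0008  0.0006  0.0088]
```

Request:
jog_arm(
  plan=[
    [[0,0,0],[0,0,0.004],0.03],
    [[0,0,0],[0,0,0.008],0.03],
    [[0,0,0],[0,0,0.009],0.03],
    [[0,0,0],[0,0,0.009],0.03],
    [[0,0,0],[0,0,0.009],0.03],
  ],
)

```text
clock: 14.68
position: [0.489, -0.32, 0.0111]
ee_rot: [0.615, 0.789, -0.001, -0.001]
ft_force: [0.3, -0.5, 0.0]
grip_width: 0.441
grasp_force: 30.2
```

Request:
jog_arm(
  plan=[
    [[0,0,0],[0,0,0],0.06],
    [[0,0,0],[0,0,0],0.06],
    [[0,0,0],[0,0,0],0.06],
    [[0,0,0],[0,0,0],0.06],
    [[0,0,0],[0,0,-0.03],0.06],
    [[0,0,0],[0,0,-0.07],0.06],
    [[0,0,0],[0,0,-0.11],0.06],
    [[0,0,0],[0,0,-0.15],0.06],
  ],
)

```text
clock: 15.35
position: [0.4889, -0.3198, 0.1625]
ee_rot: [0.615, 0.788, -0.002, -0.002]
ft_force: [1.4, -0.1, -0.4]
grip_width: 0.703
grasp_force: 0.0
```

```bash
python3 -c "
from h import *
c=camera('top');b=blob(c['img'],(5,180,120),(20,255,255),(310,170,360,225));print(b,bp(c,b[0],.097))
plan([.6285,-.034,.16],-76)"
```

```text
(array([335.3490566, 196.5      ]), np.int32(106)) [ 0.62814379 -0.03440266  0.097     ]
15.4 pos [ 0.4919 -0.3222  0.1707] F [ 3.  -4.1  7. ] grip 0.704 0.0 turn [0.007 0.002 1.571] shift [0.2465 0.2024 0.01  ]
```

Request:
jog_arm(
  plan=[
    [[0,0,0.11],[0.035,0.02,0],0.06],
    [[0,0,0.22],[0.07,0.045,0],0.06],
    [[0,0,0.33],[0.105,0.07,0],0.06],
    [[0,0,0.44],[0.14,0.1,0],0.06],
    [[0,0,0.55],[0.175,0.13,0],0.06],
    [[0,0,0.66],[0.21,0.16,0],0.06],
    [[0,0,0.77],[0.235,0.19,0],0.06],
    [[0,0,0.88],[0.246,0.202,0],0.06],
  ],
)

```text
clock: 16.07
position: [0.6267, -0.0277, 0.16]
ee_rot: [0.893, 0.45, -0.001, -0.001]
ft_force: [0.7, -0.5, -0.3]
grip_width: 0.701
grasp_force: 0.0
```

Request:
jog_arm(
  plan=[
    [[0,0,0.11],[0,0,0],0.06],
    [[0,0,0.22],[0,0,0],0.06],
    [[0,0,0.33],[0,0,0],0.06],
    [[0,0,0.44],[0,0,0],0.05],
    [[0,0,0.55],[0,0,0],0.05],
    [[0,0,0.66],[0,0,0],0.05],
    [[0,0,0.69],[0,0,0],0.05],
    [[0,0,0.69],[0,0,0],0.05],
  ],
)

```text
clock: 16.73
position: [0.6254, -0.0319, 0.1599]
ee_rot: [0.992, 0.122, -0.002, 0.0]
ft_force: [-0.2, -0.5, -0.5]
grip_width: 0.586
grasp_force: 0.0
```

```bash
python3 -c "
from h import *
plan([.629,-.035,.12],-76)"
```

```text
16.73 pos [ 0.6254 -0.0319  0.1599] F [-0.2 -0.5 -0.5] grip 0.586 0.0 turn [0.    0.004 0.001] shift [0.0029 0.0038 0.0399]
```

Request:
jog_arm(
  plan=[
    [[0,0,0],[0.003,0.004,0.02],0.05],
    [[0,0,0],[0.003,0.004,0.035],0.05],
    [[0,0,0],[0.003,0.004,0.04],0.05],
    [[0,0,0],[0.003,0.004,0.04],0.05],
    [[0,0,0],[0.003,0.004,0.04],0.05],
  ],
)

```text
clock: 17.15
position: [0.6293, -0.0353, 0.1205]
ee_rot: [0.992, 0.123, -0.002, 0.0]
ft_force: [-0.4, -0.2, 0.3]
grip_width: 0.585
grasp_force: 0.0
```

```bash
python3 -c "
from h import *
c=camera('side');cv2.imwrite('pics/s3.png',cv2.resize(c['img'][130:400,160:460],None,fx=2.2,fy=2.2,interpolation=2)[:,:,::-1])
plan([.629,-.035,.070],-76)
c=camera('top');print(b:=blob(c['img'],(45,120,40),(80,255,255),(436,217,496,302)),bp(c,b[0],.02))"
```

```text
17.2 pos [ 0.6296 -0.0353  0.1209] F [ 0.3 -1.  -0.3] grip 0.587 0.0 turn [0.    0.003 0.003] shift [-0.0003 -0.0004  0.0509]
(array([460.67206478, 263.35222672]), np.int32(247)) [ 0.48847656 -0.31808376  0.02      ]
```

View pics/s3.png

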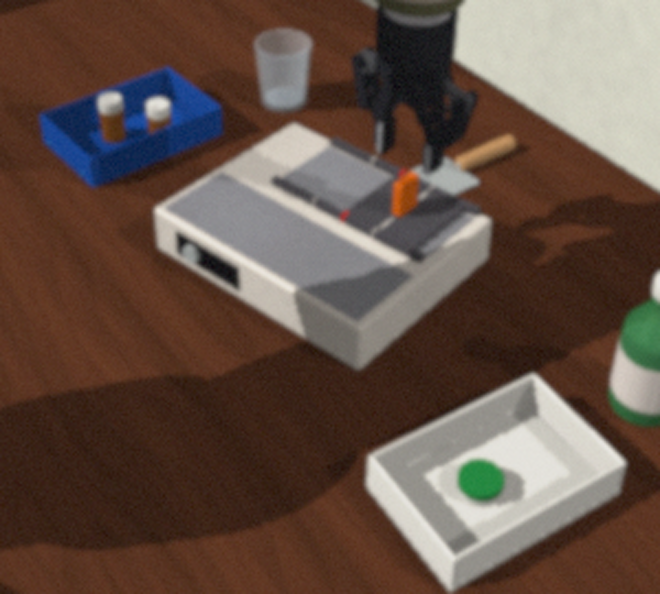

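All three items are placed; fingers straddle the orange tab. Descend and grip.

Request:
jog_arm(
  plan=[
    [[0,0,0],[0,0,0.02],0.05],
    [[0,0,0],[0,0,0.035],0.05],
    [[0,0,0],[0,0,0.045],0.05],
    [[0,0,0],[0,0,0.049],0.05],
    [[0,0,0],[0,0,0.049],0.05],
    [[0,0,0],[0,0,0.049],0.05],
  ],
)

```text
clock: 17.75
position: [0.6294, -0.0354, 0.0718]
ee_rot: [0.992, 0.123, -0.002, 0.0]
ft_force: [1.3, -0.0, 0.1]
grip_width: 0.59
grasp_force: 0.0
```

Request:
jog_arm(
  plan=[
    [[0,0,0],[0,0,0],0],
    [[0,0,0],[0,0,0],0],
    [[0,0,0],[0,0,0],0],
    [[0,0,0],[0,0,0],0],
    [[0,0,0],[0,0,0],0],
    [[0,0,0],[0,0,0],0],
    [[0,0,0],[0,0,0],0],
    [[0,0,0],[0,0,0],0],
  ],
  force=40,
)

```text
clock: 18.42
position: [0.6293, -0.0349, 0.0717]
ee_rot: [0.992, 0.123, -0.002, -0.0]
ft_force: [-1.6, 1.6, 5.9]
grip_width: 0.137
grasp_force: 41.9
```

```bash
python3 -c "
from h import *
plan([.629,-.035,.070],-76)"
```

```text
18.42 pos [ 0.6293 -0.0349  0.0717] F [-1.6  1.6  5.9] grip 0.137 41.9 turn [-0.001  0.003  0.003] shift [-0.0003  0.      0.0017]
```

Request:
jog_arm(
  plan=[
    [[0,0,0],[0,-0.004,0],0],
    [[0,0,0],[0,-0.008,0],0],
    [[0,0,0],[0,-0.013,0],0],
    [[0,0,0],[0,-0.018,0],0],
    [[0,0,0],[0,-0.023,0],0],
    [[0,0,0],[0,-0.028,0],0],
    [[0,0,0],[0,-0.032,0],0],
    [[0,0,0],[0,-0.035,0],0],
  ],
)

```text
clock: 19.08
position: [0.621, -0.0018, 0.0718]
ee_rot: [0.992, 0.123, -0.001, 0.001]
ft_force: [2.2, -6.4, 5.6]
grip_width: 0.134
grasp_force: 42.0
```

Request:
jog_arm(
  plan=[
    [[0,0,0],[0,-0.003,0],0],
    [[0,0,0],[0,-0.005,0],0],
    [[0,0,0],[0,-0.005,0],0],
    [[0,0,0],[0,-0.005,0],0],
    [[0,0,0],[0,-0.005,0],0],
    [[0,0,0],[0,-0.005,0],0],
  ],
)

```text
clock: 19.58
position: [0.6199, 0.0026, 0.0718]
ee_rot: [0.992, 0.123, -0.001, 0.001]
ft_force: [2.2, -5.5, 5.4]
grip_width: 0.132
grasp_force: 41.9
```

```bash
python3 -c "
from h import *
plan([.629-.04*.242,-.035+.04*.970,.0717],-76)
c=camera('side');cv2.imwrite('pics/s4.png',cv2.resize(c['img'][180:290,260:400],None,fx=5,fy=5,interpolation=2)[:,:,::-1])"
```

```text
19.58 pos [0.6199 0.0026 0.0718] F [ 2.2 -5.5  5.4] grip 0.132 41.9 turn [0.002 0.003 0.002] shift [-0.0002 -0.0013  0.    ]
```

View pics/s4.png

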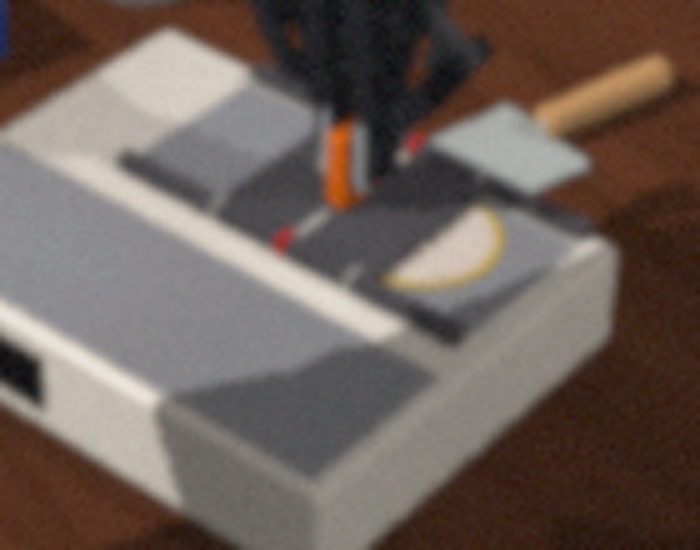

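The shutter's white line (300,228) meets the red mark (283,238), the tab is between the fingers, and the window is half open. The TCP moved about 39 mm, and the 6 N pull agrees.

Request:
jog_arm(
  plan=[
    [[0,0,0],[0,-0.001,0],0],
    [[0,0,0],[0,-0.001,0],0],
    [[0,0,0],[0,-0.001,0],0],
    [[0,0,0],[0,-0.001,0],0],
    [[0,0,0],[0,-0.001,0],0],
    [[0,0,0],[0,-0.001,0],0],
    [[0,0,0],[0,-0.001,0],0],
    [[0,0,0],[0,-0.001,0],0],
  ],
)

```text
clock: 20.3
position: [0.6196, 0.0036, 0.0717]
ee_rot: [0.992, 0.123, -0.001, 0.001]
ft_force: [2.4, -5.0, 5.4]
grip_width: 0.136
grasp_force: 41.9
```

```bash
python3 -c "
from h import *
plan([.6193,.0038,.0717],-76)
print(hand_in())"
```

```text
20.3 pos [0.6196 0.0036 0.0717] F [ 2.4 -5.   5.4] grip 0.136 41.9 turn [0.002 0.003 0.002] shift [-0.0003 -0.0003  0.    ]
the job is handed in; nothing more can be done
None
```

The job is handed in at 20.3 s, but `hand_in()` gave no verdict: both vials stand in the blue bin, the dish lies lid up in the white bin, and the gripper is holding the shutter at about 40 mm, half its travel.

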